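# Hold a belt linisher's idler arm back for a belt change

### The arm

A 6-joint arm with a two-finger parallel gripper is mounted at the origin on the work surface. World frame = base frame: x ahead of the robot, y to its left, z up, the work surface at z = 0. Lengths are in m, angles in rad, forces in N, time in s.
With the tool pointing down it reaches from about 0.35 to 0.975 m from the base axis. Payload 4.9 kg.
Tool frame: the origin (TCP) lies at the very end of the fingers, on their centre line; the grasp point (between the pads) lies ctrl.grip_point_offset behind it (ctrl.grip_point_offset is the distance from the TCP to the grasp point, in m); z points along the fingers, y is the direction in which the jaws open and shut (so a half turn about z gives the same grasp; the last joint's range is limited). The gripper opens to 85 mm and grips with 20 to 120 N. Pads are 22 mm wide; open, the fingers measure 114 mm over their backs; the gripper's body (76 mm by 85 mm) begins 54 mm behind the grasp point. The pads swing forward as they close: fully open they stand 13 mm farther back than shut.
Start: joints at [-1.456, 0.053, 1.613, -0, 1.476, -0.119], TCP at [0.145, -0.608, 0.231] pointing down, gripper open.
Joint ranges: [-3.01, 3.01], [-1.01, 2.22], [0.06, 2.58], [-1.02, 4.17], [0.09, 2.62], [-3.14, 3.14]. Speed limits (rad/s): [2.57, 2.57, 3.14, 3.14, 3.14, 3.14].

### API

Orientations are given as a rotation vector (axis times angle).
In Python, from station import ctrl gives the robot as it stands. The module is installed in compiled form; this text tells all that it offers.
- The arm moves only by the shell command python3 -m creep 'ROWS' [FORCE]. ROWS is JSON, a list of rows, each a list of 5 numbers: the closure in counts, from 0 (fully open) to 255 (shut), then the shift along the tool's x, y, z in mm, then the turn about the tool's z in rad. A call has 1 to 12 rows; each row is the pose to reach, as a shift and turn from the pose commanded when the call began, along the tool's axes at that moment; what a row does not reach only later rows make up. A row lasts 1/12 s, in which the tool goes at most 41.7 mm and 7.16 degrees, less where a joint would pass 70% of its speed; a pose out of reach is approached as far as the arm can. A call with a gripper value outside its range is refused whole. The fingers move at their own pace and stop on an object; FORCE is the grip in N (left out, the last holds). Time passes only in rows, so rows that repeat a pose let the fingers close. It gives the time, the measured TCP pose, the force and the opening at its end, in the units of the state.
- ctrl.get_obs(): the state, without advancing time (a new reading comes with each control period).
- ctrl.get_image(name): name is "scene" or "top"; returns the picture (384x512x3 uint8, red, green, blue); there is no depth.
- ctrl.calibration(name): a dict with "fx", "fy", "cx", "cy" (pixels), "R" (3x3) and "t" (3): a world point X has camera coordinates R X + t. Camera axes: x right, y down, z forward; pixel columns grow to the right and rows downward; lengths in m; the calibration is good to about 2 mm. A picture is of the moment at which its call begins. calibration takes no time and is no camera call.
- ctrl.finish_job(): hands the job in, once; it reports no verdict.
Trained networks look in the newest picture that a camera, given by its name, has taken for a name from the list of things; names that differ only in an ending like _2 or _b are one class to them, and where a whole thing is asked for, a point or a joint stands for the part that bears it (a point fixed in the world has none). Each returns a list of dicts, best first, with "conf" (0 to 1); they miss things now and then, are a little off and sometimes report something else, mostly with a low value. They report only what shows in the picture. A call takes as long as a camera call. They do not tell look-alikes from the thing itself.
- ctrl.boxes_of(camera, label): "rect" ([left, top, width, height] in pixels, round what is visible of it).
- ctrl.outline_of(camera, label): "mask" (384x512 bool, what is visible of it) and "rect" ([left, top, width, height] in pixels, round what is visible of it).
The state is a dict: "t": time; "q": joint angles; "dq": joint speeds; "effort": joint torques, N m; "tool_pos": TCP position; "tool_rot": TCP orientation; "contact_force": force on the tool from outside, world axes, zero at the start; "wrist_torque": the same for the moment, N m; "opening": finger opening in m.
Only numpy, scipy, OpenCV 4.12 (cv2) and the standard library are available. Lean on these libraries where they do the work, as an engineer would, in place of code of your own. Each camera call takes 0.05 s, during which the arm holds its last target. There are 200 camera calls.

### The job

The linisher is stripped for a belt change. Take the red-handled tension bar out of the wooden tool block, put its steel shank all the way down through the eye at the end of the yellow idler arm until the collar meets the eye, and with the bar push the sprung arm inward, towards the middle of the machine, past the click of its ratchet catch. Finish while still gripping the bar firmly and holding the arm there against its spring, beyond the catch so that the pawl carries no load and a mate can slip on a new belt; leave the other tools and the copper tube where they are.

Things in the scene. Friction and masses are not known exactly. Their poses are not given: they have to be found in the camera images.
- bar_grip (a point): Grasp point on the red plastic grip of the tension bar (loose, 100 to 200 g), which stands upright in one hole of the tool block; on its axis, 50 mm above the underside of the collar; z up along the bar. Grip: round, 26 mm across, from 5 to 80 mm above the collar's underside. Collar 24 mm across, 5 mm thick. Below it a steel shank 10 mm across, 42 mm long, the last 8 mm tapered to 5 mm.
- bar_collar (a point): Centre of the underside of the tension bar's collar (where the shank begins), 50 mm below bar_grip along the bar; z points up along the bar. With the collar on the eye it coincides with eye.
- eye (a point): Centre of the mouth of the eye: the upright through hole, 13 mm across and 30 mm deep, in the yellow 34 x 34 x 30 mm block at the free end of the idler arm. The point lies in the block's top face, 83 mm above the bench; z up, x along the arm towards its pivot. A fully inserted shank clears the deck below.
- idler_pivot (a point): A point on the upright pivot axis of the idler arm, at the height of the eye's mouth, 170 mm from the eye. Seen from above, pushing inward turns the arm counter-clockwise about this point.
- idler_arm (a joint): Turn of the sprung idler arm (yellow flat bar, 56 mm idler wheel 92 mm from its pivot), rad, counter-clockwise from above: 0 at rest on its stop, 0.50 at the dead stop. Spring force at the eye: 7 N at 0, 10 N at 0.25, 12 N at 0.40. From 0.03 its ratchet tooth lifts the pawl; at 0.33 the pawl drops in behind the tooth (the click). Let go beyond that, the arm falls back on the pawl at 0.327.
- pawl (a joint): Lift of the brass ratchet pawl (rad): 0 when down (at the start, and again after the click), about 0.15 while it rides over the tooth. It lies on the far side of the arm's pivot, its top 72 mm above the bench.
- linisher: The belt linisher, bolted to the bench and lying flat: green deck 340 x 420 mm, 34 mm high, origin at the centre of its underside, x from its front (platen) side to its back, y to its left. No part of it stands more than 115 mm above the bench. Belt off, motor under the bench.
- tool_block: Wooden tool block fixed to the bench, 205 x 60 mm, 55 mm high, origin at the centre of its underside. Three holes (13 mm across, 48 mm deep) in a row along its x axis at -65, 0 and +65 mm, each with a tool standing in it, collar on the top face.
- burnisher: Burnisher with a dark wooden grip (26 mm across, top 78 mm above the collar's underside), in another hole of the block. Origin at the underside of its collar. Leave it.
- pusher: Pusher with a black grip (26 mm across, top 70 mm above the collar's underside), in another hole of the block. Origin at the underside of its collar. Leave it.
- copper_tube: Copper tube 64 mm across and 85 mm tall standing on the bench, origin at the centre of its underside. Leave it.
- hammer: Hammer with a wooden handle, 240 mm long, lying on the bench, origin below its middle. Leave it.
Mind the look-alikes: they are no part of the job. Leave any green or purple look-alike of the part that bears bar_grip alone.

How it is judged:
By the outcome, as a careful person would: the job done as asked, in the order asked, and still so for the second after the job is handed in, while the arm keeps its last pose, push and grip.
It also fails if it takes over 48 s, if anything falls off the work surface, if the arm or the gripper's body presses on something with over 40 N, if the wrist force passes 120 N, or if a joint passes its speed limit or range.

## Working session

There is one attempt and no reset: what is moved stays moved. The work goes in short steps, Python scripts to look and compute and a shell command to move; the robot and the scene stay as the last step left them, time stands still between calls to the robot, and variables do not carry over. Pictures are saved under pics/ and viewed, about 8 in all and at most 12, crops included, and the job is handed in when it is done.

```bash
mkdir -p pics
cat > h.py <<'E'
import numpy as np, cv2
from station import ctrl
from scipy.spatial.transform import Rotation as Ro
def cal(n):
    c=ctrl.calibration(n); return c,np.array(c["R"]),np.array(c["t"])
def proj(n,X):
    c,R,t=cal(n); p=R@np.array(X)+t; return np.array([c["fx"]*p[0]/p[2]+c["cx"],c["fy"]*p[1]/p[2]+c["cy"]])
def ray(n,uv):
    c,R,t=cal(n); d=R.T@np.array([(uv[0]-c["cx"])/c["fx"],(uv[1]-c["cy"])/c["fy"],1]); return -R.T@t,d/np.linalg.norm(d)
def atz(n,uv,z):
    o,d=ray(n,uv); return o+d*(z-o[2])/d[2]
def tri(uv1,uv2,a="scene",b="top"):
    o1,d1=ray(a,uv1);o2,d2=ray(b,uv2)
    s=np.linalg.lstsq(np.c_[d1,-d2],o2-o1,rcond=None)[0]
    p,q=o1+s[0]*d1,o2+s[1]*d2; return (p+q)/2,np.linalg.norm(p-q)
def save(n,f,im=None):
    im=ctrl.get_image(n) if im is None else im
    cv2.imwrite("pics/"+f,im[:,:,::-1]); return im
E
python3 - <<'E'
from h import *
np.set_printoptions(precision=4,suppress=True)
a=save("scene","s0.png");b=save("top","t0.png")
for n in("scene","top"):
    o,d=ray(n,(256,192));print(n,o,d,ctrl.calibration(n)["fx"])
    for l in("bar_grip","eye","tool_block","burnisher","pusher","copper_tube","hammer","idler_arm","pawl","linisher"):
        print(n,l,[(round(x["conf"],2),[round(float(v)) for v in x["rect"]]) for x in ctrl.boxes_of(n,l)[:4]])
print(ctrl.get_obs(),ctrl.grip_point_offset)
E
```

```text
scene [ 0.9835 -0.8068  0.8297] [-0.3705  0.6572 -0.6564] 402.1618736604064
scene bar_grip [(0.87, [183, 264, 12, 33]), (0.8, [225, 207, 9, 36]), (0.65, [204, 198, 9, 24]), (0.64, [200, 219, 16, 30])]
scene eye [(0.84, [295, 128, 49, 46])]
scene tool_block [(0.77, [142, 228, 86, 44])]
scene burnisher [(0.52, [177, 220, 13, 22])]
scene pusher [(0.6, [154, 215, 10, 23])]
scene copper_tube [(0.62, [253, 253, 26, 43])]
scene hammer []
scene idler_arm [(0.66, [294, 128, 56, 42]), (0.31, [201, 222, 14, 28])]
scene pawl [(0.6, [345, 168, 10, 15])]
scene linisher [(0.6, [207, 130, 164, 122])]
top [ 0.4664 -0.1024  1.0389] [ 0.082  -0.0005 -0.9966] 383.8921321362275
top bar_grip [(0.57, [286, 181, 11, 14]), (0.42, [285, 211, 14, 11]), (0.42, [361, 174, 18, 13])]
top eye [(0.84, [90, 122, 61, 87])]
top tool_block [(0.59, [306, 175, 48, 89])]
top burnisher [(0.65, [328, 211, 12, 15])]
top pusher [(0.41, [328, 236, 20, 13])]
top copper_tube [(0.62, [304, 114, 28, 31]), (0.23, [382, 138, 30, 92])]
top hammer [(0.97, [379, 140, 37, 90])]
top idler_arm [(0.74, [92, 120, 58, 91])]
top pawl [(0.67, [137, 109, 20, 9])]
top linisher [(0.61, [88, 100, 180, 152])]
{'t': 1.1, 'q': array([-1.456 ,  0.0527,  1.6129,  0.    ,  1.476 , -0.119 ]), 'dq': array([-0.0009,  0.002 ,  0.    , -0.0018, -0.0003,  0.0005]), 'effort': array([  0.0018, -39.3687, -37.0467,   0.0001,   0.0006,  -0.    ]), 'tool_pos': array([ 0.1448, -0.608 ,  0.2313]), 'tool_rot': array([-3.1201, -0.3665, -0.    ]), 'contact_force': array([0.1643, 0.0057, 0.4977]), 'wrist_torque': array([ 0.0404, -0.0061,  0.0259]), 'opening': 0.08550116758150787} 0.0187
```

View pics/s0.png

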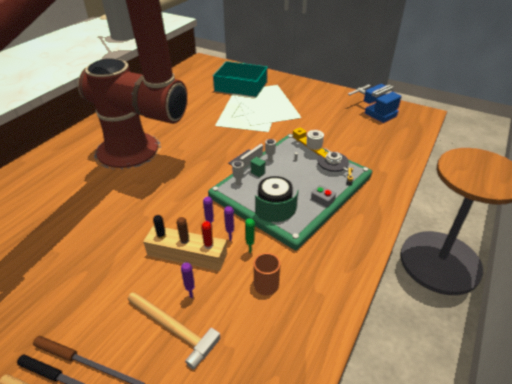

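View pics/t0.png

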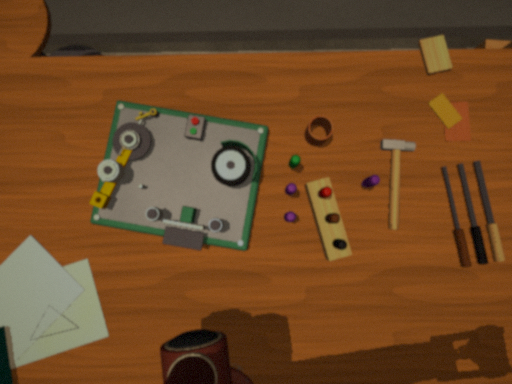

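The red bar stands at scene (207,233) and top (326,191), with purple and green look-alikes around the block. The eye block is at top (97,199) and scene (299,134). Next I'll refine these positions.

Run:
```python
from h import *
np.set_printoptions(precision=4,suppress=True)
s=ctrl.get_image("scene");t=ctrl.get_image("top")
def red(im,r):
    x,y,w,h=r;h_=cv2.cvtColor(im,cv2.COLOR_RGB2HSV).astype(int);m=((h_[...,0]<5)|(h_[...,0]>174))&(h_[...,1]>190)&(h_[...,2]>90)
    k=np.zeros_like(m);k[y:y+h,x:x+w]=m[y:y+h,x:x+w];ys,xs=np.nonzero(k);return xs,ys
for im,n,r in((s,"scene",(195,212,25,45)),(t,"top",(312,178,30,30))):
    xs,ys=red(im,r);print(n,len(xs),xs.min(),xs.max(),ys.min(),ys.max(),xs.mean(),ys.mean())
def crop(im,x,y,w,h): return cv2.resize(im[y:y+h,x:x+w],(400,400),interpolation=cv2.INTER_CUBIC)
A=np.vstack([np.hstack([crop(s,180,205,50,50),crop(s,285,115,50,50)]),np.hstack([crop(t,300,170,50,50),crop(t,80,160,50,50)])])
save("","c1.png",cv2.resize(A,(600,600)))
B=ctrl.outline_of("top","tool_block")[0]["mask"];print(cv2.minAreaRect(np.argwhere(B)[:,::-1].astype(np.float32)))
for p in((326,191),(333,217.5),(340,244)):print(p,atz("top",p,.125))
for p in((97,199),):print(p,atz("top",p,.083))
print("scene eye",atz("scene",(299,134),.083), "pivot",atz("top",(129,139),.083),"idlerwheel",atz("top",(108,170),.1))
print(tri((299,134),(97,199)),tri((206,222),(326,191)))
```

```text
scene 111 202 211 222 245 206.2882882882883 230.97297297297297
top 53 322 330 188 195 326.0377358490566 191.58490566037736
((327.0743713378906, 219.54080200195312), (81.55998992919922, 27.439998626708984), 73.73979187011719)
(326, 191) [ 0.5409 -0.2699  0.125 ]
(333, 217.5) [ 0.4776 -0.284   0.125 ]
(340, 244) [ 0.4153 -0.298   0.125 ]
(97, 199) [0.5352 0.2945 0.083 ]
scene eye [0.5424 0.2735 0.083 ] pivot [0.6863 0.217  0.083 ] idlerwheel [0.6053 0.262  0.1   ]
(array([0.5343, 0.2998, 0.0664]), np.float64(0.005142007197325144)) (array([ 0.5402, -0.2678,  0.1358]), np.float64(0.0005780548810430757))
```

View pics/c1.png

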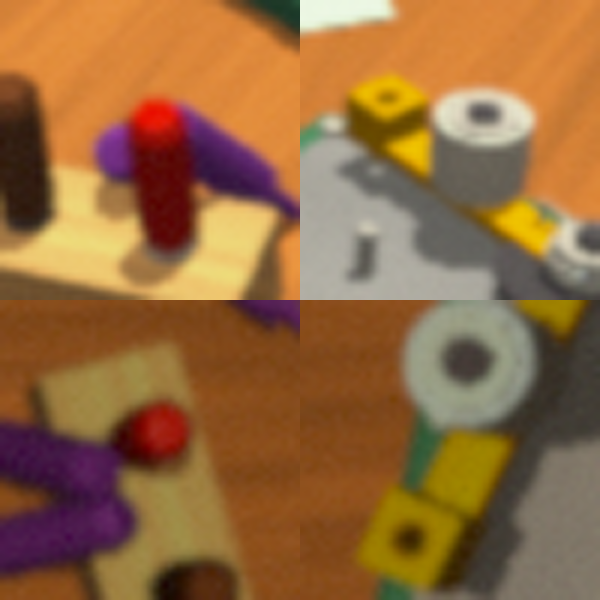

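Run:
```python
from h import *
np.set_printoptions(precision=4,suppress=True)
print("bar top",tri((205.8,224.2),(327,190.4)),"eye",tri((298.9,130.7),(97.6,199.2)))
print("bar@.135",atz("scene",(205.8,224.2),.135),atz("top",(327,190.4),.135),"eye@.083",atz("scene",(298.9,130.7),.083),atz("top",(97.6,199.2),.083))
o=ctrl.get_obs();R=Ro.from_rotvec(o["tool_rot"]).as_matrix();print(R)
b=atz("top",(327,190.4),.135);b[2]=.089
print("shift mm",R.T@(b-o["tool_pos"])*1000)
s=ctrl.get_image("scene");t=ctrl.get_image("top")
save("","c2.png",np.hstack([cv2.resize(s[180:310,130:290],(400,325),interpolation=cv2.INTER_CUBIC),cv2.resize(t[160:270,265:400],(399,325),interpolation=cv2.INTER_CUBIC)]))
```

```text
bar top (array([ 0.5418, -0.271 ,  0.1319]), np.float64(0.0001677477499509865)) eye (array([0.534 , 0.2925, 0.0833]), np.float64(0.0014778558848983281))
bar@.135 [ 0.5438 -0.2734  0.135 ] [ 0.5414 -0.2705  0.135 ] eye@.083 [0.5334 0.2922 0.083 ] [0.5347 0.293  0.083 ]
[[ 0.9728  0.2317 -0.    ]
 [ 0.2317 -0.9728 -0.    ]
 [-0.      0.     -1.    ]]
shift mm [ 464.0369 -236.4248  142.3033]
```

View pics/c2.png

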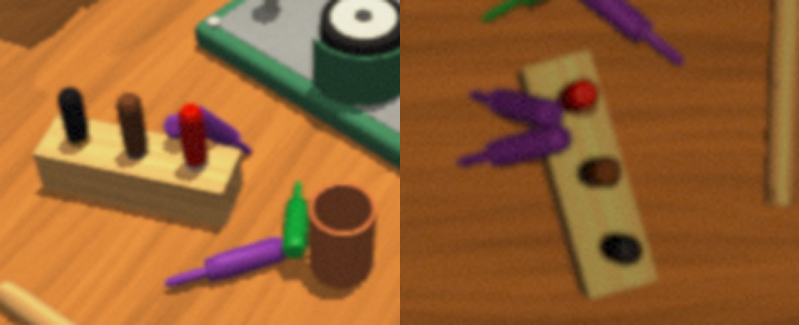

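The purple look-alikes have toppled by themselves, and two now lean on the block just beside the red bar at crop (555,110) and (565,135). A jaw axis across the row would hit them. I'll part-close the jaws and turn them roughly along the row, about 73° in tool z.

```bash
python3 -m creep '[[120,464,-236,0,1.28],[120,464,-236,0,1.28],[120,464,-236,0,1.28],[120,464,-236,0,1.28],[120,464,-236,0,1.28],[120,464,-236,0,1.28],[120,464,-236,0,1.28],[120,464,-236,0,1.28],[120,464,-236,0,1.28],[120,464,-236,0,1.28],[120,464,-236,0,1.28],[120,464,-236,0,1.28]]' 60; python3 -m creep '[[120,0,0,0,0],[120,0,0,0,0]]'
```

```text
t: 2.35
tool_pos: [0.5092, -0.2982, 0.2316]
tool_rot: [2.718, -1.574, 0.001]
contact_force: [0.1, -1.7, -0.1]
opening: 0.0451
t: 2.52
tool_pos: [0.5093, -0.298, 0.2313]
tool_rot: [2.724, -1.564, -0.0]
contact_force: [-0.9, -0.5, -0.0]
opening: 0.0453
```

Run:
```python
from h import *
np.set_printoptions(precision=4,suppress=True)
o=ctrl.get_obs();R=Ro.from_rotvec(o["tool_rot"]).as_matrix();print(R,o["tool_pos"])
b=np.array([.5416,-.2710,.089]);print("shift",R.T@(b-o["tool_pos"])*1000)
s=ctrl.get_image("scene");t=ctrl.get_image("top")
save("","c3.png",np.hstack([cv2.resize(s[170:300,130:290],(400,325),interpolation=cv2.INTER_CUBIC),cv2.resize(t[160:270,265:400],(399,325),interpolation=cv2.INTER_CUBIC)]))
```

```text
[[ 0.5044 -0.8635 -0.0003]
 [-0.8635 -0.5044 -0.0001]
 [-0.      0.0003 -1.    ]] [ 0.5093 -0.298   0.2313]
shift [ -6.9691 -41.5724 142.2425]
```

```bash
python3 -m creep '[[120,39,-15,0,0],[120,39,-15,0,0],[120,39,-15,0,0]]' >/dev/null
python3 - <<'E'
from h import *
np.set_printoptions(precision=4,suppress=True)
o=ctrl.get_obs();print(o["tool_pos"],o["opening"])
E
```

```text
[ 0.5395 -0.3275  0.229 ] 0.045705666944177104
```

That second shift was a guess made before the result came back, and it went the wrong way. It was harmless at that height, so I'm correcting it with the computed shift.

```bash
python3 -m creep '[[120,-48,-30,0,0],[120,-48,-30,0,0],[120,-48,-30,0,0],[120,-48,-30,30,0],[120,-48,-30,60,0],[120,-48,-30,60,0]]'
python3 - <<'E'
from h import *
s=ctrl.get_image("scene");t=ctrl.get_image("top")
save("","c3.png",np.hstack([cv2.resize(s[170:300,130:290],(400,325),interpolation=cv2.INTER_CUBIC),cv2.resize(t[160:270,265:400],(399,325),interpolation=cv2.INTER_CUBIC)]))
E
```

```text
t: 3.37
tool_pos: [0.5387, -0.2681, 0.1658]
tool_rot: [-2.721, 1.571, 0.014]
contact_force: [-1.6, 1.1, -2.0]
opening: 0.0451
```

View pics/c3.png

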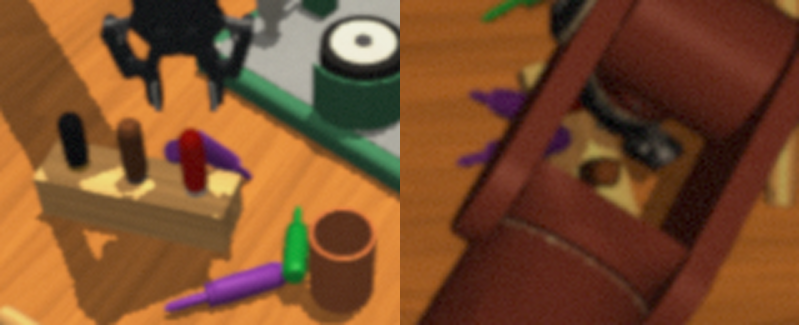

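The fingers straddle the red bar and sit clear of the purples. I'm lowering now.

```bash
python3 -m creep '[[120,4,-1,0,0],[120,4,-1,20,0],[120,4,-1,40,0],[120,4,-1,55,0],[120,4,-1,70,0],[120,4,-1,78,0],[120,4,-1,78,0],[120,4,-1,78,0]]'
```

```text
t: 4.13
tool_pos: [0.5461, -0.273, 0.0948]
tool_rot: [2.721, -1.57, 0.003]
contact_force: [0.0, 0.1, 0.7]
opening: 0.045
```

```bash
python3 -m creep '[[120,-4,1,5,0],[120,-4,1,5,0],[120,-4,1,5,0],[255,-4,1,5,0],[255,-4,1,5,0],[255,-4,1,5,0],[255,-4,1,5,0],[255,-4,1,5,0],[255,-4,1,5,0]]' 110; python3 -m creep '[[255,0,0,0,0],[255,0,0,0,0],[255,0,0,-10,0],[255,0,0,-20,0],[255,0,0,-20,0]]' 110
```

```text
t: 4.88
tool_pos: [0.5425, -0.2696, 0.089]
tool_rot: [2.721, -1.569, 0.001]
contact_force: [-3.3, -0.6, 5.1]
opening: 0.0238
t: 5.3
tool_pos: [0.5427, -0.2698, 0.1103]
tool_rot: [2.721, -1.569, 0.002]
contact_force: [-3.1, -0.5, 0.3]
opening: 0.0235
```

```bash
python3 -m creep '[[255,0,0,-15,0],[255,0,0,-35,0],[255,0,0,-60,0],[255,0,0,-90,0],[255,0,0,-110,0],[255,0,0,-120,0],[255,0,0,-120,0],[255,0,0,-120,0]]'
python3 - <<'E'
from h import *
s=ctrl.get_image("scene");t=ctrl.get_image("top")
save("","c4.png",np.hstack([cv2.resize(s[130:290,110:290],(450,400),interpolation=cv2.INTER_CUBIC),cv2.resize(t[160:270,265:360],(345,400),interpolation=cv2.INTER_CUBIC)]))
E
```

```text
t: 5.97
tool_pos: [0.5425, -0.269, 0.2279]
tool_rot: [-2.721, 1.569, -0.0]
contact_force: [-0.3, 0.0, -1.6]
opening: 0.0239
```

View pics/c4.png

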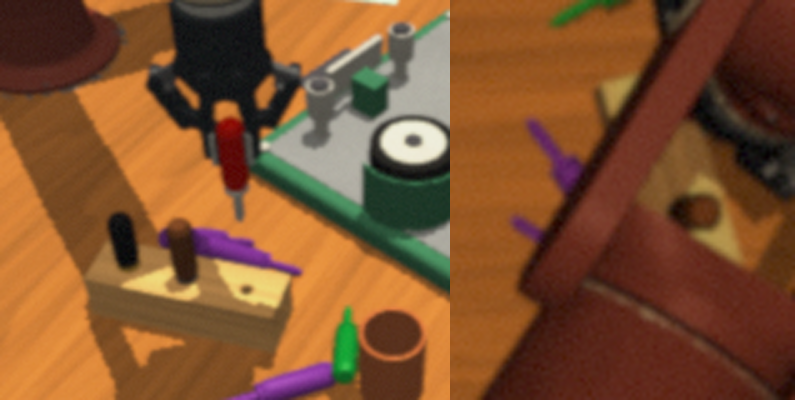

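The bar is held upright and clear. I'm carrying it to above the eye, with a −0.5 rad turn that lines the jaws up with the push and keeps joint 6 off its limit.

```bash
python3 -m creep '[[255,-25,-14,0,0],[255,-60,-34,0,-0.1],[255,-95,-54,0,-0.2],[255,-130,-73,0,-0.3],[255,-165,-93,0,-0.4],[255,-200,-113,0,-0.5],[255,-235,-133,0,-0.5],[255,-270,-152,0,-0.5],[255,-305,-172,0,-0.5],[255,-340,-192,0,-0.5],[255,-365,-206,0,-0.5],[255,-380,-214,0,-0.5]]'; python3 -m creep '[[255,0,0,0,0],[255,0,0,0,0]]'
python3 - <<'E'
from h import *
np.set_printoptions(precision=4,suppress=True)
o=ctrl.get_obs();R=Ro.from_rotvec(o["tool_rot"]).as_matrix();print(o["q"],R)
b=np.array([.534,.2925,.208]);print("shift",R.T@(b-o["tool_pos"])*1000)
E
```

```text
t: 7.07
tool_pos: [0.5357, 0.1699, 0.2258]
tool_rot: [3.026, -0.843, -0.006]
contact_force: [-0.3, 0.5, -1.5]
opening: 0.0237
t: 7.23
tool_pos: [0.5362, 0.1673, 0.2261]
tool_rot: [3.024, -0.844, -0.005]
contact_force: [0.5, -0.1, -0.6]
opening: 0.0239
[ 0.1702 -0.0923  1.7644 -0.0003  1.4729  2.2852] [[ 0.8555 -0.5178 -0.0034]
 [-0.5178 -0.8555 -0.0009]
 [-0.0025  0.0026 -1.    ]]
shift [ -66.6685 -105.9833   18.0393]
```

```bash
python3 -m creep '[[255,-15,-24,0,0],[255,-33,-53,0,0],[255,-51,-81,0,0],[255,-62,-98,5,0],[255,-67,-106,12,0],[255,-67,-106,20,0],[255,-67,-106,28,0],[255,-67,-106,28,0],[255,-67,-106,28,0]]'
python3 - <<'E'
from h import *
np.set_printoptions(precision=4,suppress=True)
o=ctrl.get_obs();print(o["q"][5],o["tool_pos"])
p=o["tool_pos"]
for z in (p[2]+.0187,p[2]-.034,p[2]-.076): print(proj("scene",[p[0],p[1],z]),proj("top",[p[0],p[1],z]))
print("eye",proj("scene",[.534,.2925,.083]),proj("top",[.534,.2925,.083]))
s=ctrl.get_image("scene");t=ctrl.get_image("top")
save("","c5.png",np.hstack([cv2.resize(s[75:155,260:340],(400,400),interpolation=cv2.INTER_CUBIC),cv2.resize(t[150:230,60:140],(400,400),interpolation=cv2.INTER_CUBIC)]))
E
```

```text
t: 7.98
tool_pos: [0.5348, 0.2903, 0.1988]
tool_rot: [3.022, -0.85, -0.003]
contact_force: [0.2, 0.4, -0.9]
opening: 0.0241
2.494392873657855 [0.5348 0.2903 0.1988]
[301.9187  95.2958] [ 73.1164 195.1567]
[300.7467 109.8742] [ 84.06   196.8601]
[299.8555 120.9612] [ 91.8884 198.0786]
eye [299.1033 130.7002] [ 97.8029 199.4603]
```

View pics/c5.png

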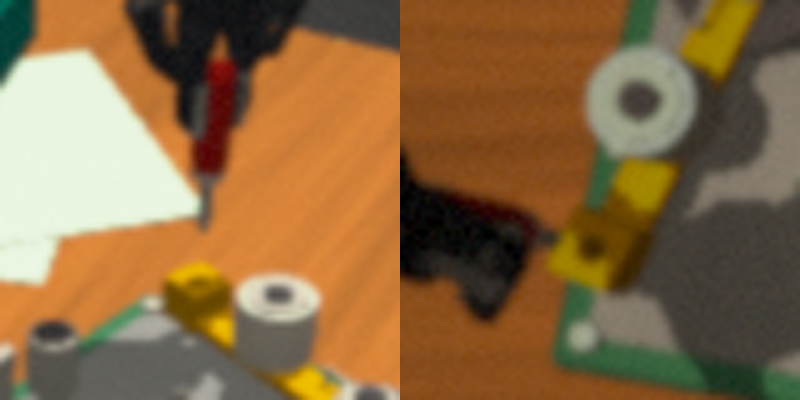

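Run:
```python
from h import *
np.set_printoptions(precision=4,suppress=True)
o=ctrl.get_obs();R=Ro.from_rotvec(o["tool_rot"]).as_matrix();p=o["tool_pos"]
tip,_=tri((300.4,120.2),(91,197.8));print(tip,_)
print("@z",atz("scene",(300.4,120.2),p[2]-.076),atz("top",(91,197.8),p[2]-.076))
for e in([.534,.2925],):
  for q in (tip[:2],p[:2]): print(R.T@np.r_[np.array(e)-q,0]*1000)
```

```text
[0.5356 0.2917 0.1252] 0.0007083856829279512
@z [0.5354 0.2931 0.1245] [0.5354 0.2918 0.1245]
[-1.7857  0.1416 -0.0006]
[-2.0166 -0.4722 -0.0007]
```

```bash
python3 -m creep '[[255,-2,0,10,0],[255,-2,0,22,0],[255,-2,0,32,0],[255,-2,0,38,0],[255,-2,0,42,0],[255,-2,0,45,0],[255,-2,0,47,0],[255,-2,0,48,0],[255,-2,0,48,0]]'
python3 - <<'E'
from h import *
o=ctrl.get_obs();print(o["contact_force"],o["wrist_torque"])
s=ctrl.get_image("scene");t=ctrl.get_image("top")
save("","c6.png",np.hstack([cv2.resize(s[90:150,270:330],(400,400),interpolation=cv2.INTER_CUBIC),cv2.resize(t[170:230,70:130],(400,400),interpolation=cv2.INTER_CUBIC)]))
E
```

```text
t: 8.83
tool_pos: [0.5335, 0.2933, 0.1524]
tool_rot: [-3.025, 0.847, -0.0]
contact_force: [1.0, 0.1, -1.3]
opening: 0.0239
[ 1.01646881  0.13421614 -1.27587715] [-0.01353848  0.05564319 -0.02409539]
```

View pics/c6.png

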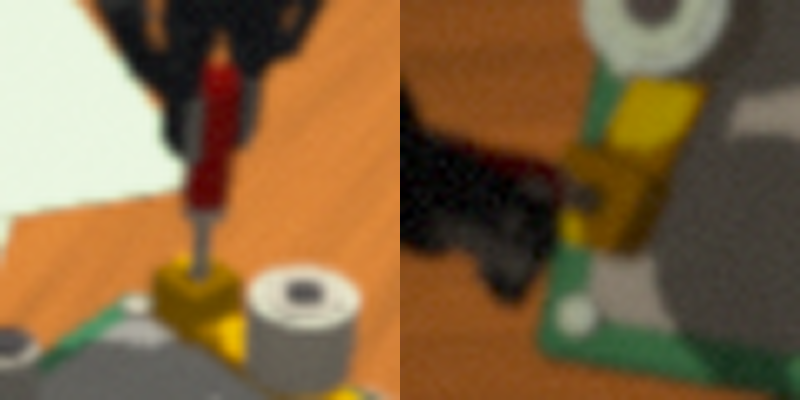

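The tip has entered the hole and there is no contact force. Going down in steps.

```bash
python3 -m creep '[[255,0,0,3,0],[255,0,0,6,0],[255,0,0,9,0],[255,0,0,12,0],[255,0,0,12,0]]'; python3 -m creep '[[255,0,0,4,0],[255,0,0,8,0],[255,0,0,12,0],[255,0,0,15,0],[255,0,0,15,0]]'
```

```text
t: 9.35
tool_pos: [0.5328, 0.293, 0.1391]
tool_rot: [3.024, -0.847, -0.002]
contact_force: [0.6, -0.0, -2.0]
opening: 0.0239
t: 9.77
tool_pos: [0.5328, 0.293, 0.1241]
tool_rot: [3.024, -0.847, -0.002]
contact_force: [-0.5, -0.1, -1.2]
opening: 0.024
```

```bash
python3 -m creep '[[255,0,0,2,0],[255,0,0,4,0],[255,0,0,5,0],[255,0,0,5,0]]'; python3 -m creep '[[255,0,0,1,0],[255,0,0,2,0],[255,0,0,2,0]]';  python3 -m creep '[[255,0,0,1,0],[255,0,0,1.5,0],[255,0,0,1.5,0]]'
```

```text
t: 10.1
tool_pos: [0.5333, 0.2932, 0.12]
tool_rot: [3.025, -0.847, -0.0]
contact_force: [-0.3, -0.0, -1.3]
opening: 0.0239
t: 10.35
tool_pos: [0.5333, 0.2932, 0.1182]
tool_rot: [3.025, -0.847, -0.0]
contact_force: [0.7, 0.6, -1.0]
opening: 0.0238
t: 10.6
tool_pos: [0.5335, 0.2933, 0.117]
tool_rot: [-3.025, 0.847, -0.0]
contact_force: [-0.2, -0.1, -0.4]
opening: 0.0241
```

```bash
python3 -m creep '[[255,0,0,1,0],[255,0,0,1,0],[255,0,0,1,0]]'; python3 -m creep '[[255,0,0,1,0],[255,0,0,1,0],[255,0,0,1,0]]';python3 -m creep '[[255,0,0,1,0],[255,0,0,1,0],[255,0,0,1,0]]'
```

```text
t: 10.85
tool_pos: [0.5336, 0.2933, 0.117]
tool_rot: [-3.025, 0.847, -0.001]
contact_force: [-2.7, -1.6, 5.4]
opening: 0.0237
t: 11.1
tool_pos: [0.5337, 0.2933, 0.1169]
tool_rot: [-3.025, 0.847, -0.001]
contact_force: [-5.5, -2.1, 9.5]
opening: 0.0237
t: 11.35
tool_pos: [0.5337, 0.2934, 0.1168]
tool_rot: [-3.025, 0.847, -0.001]
contact_force: [-6.3, -2.4, 12.9]
opening: 0.024
```

The collar met the eye at TCP z 0.117, as predicted (0.083 + 0.034). Next I'll compute the arc.

Run:
```python
from h import *
np.set_printoptions(precision=1,suppress=True)
o=ctrl.get_obs();R=Ro.from_rotvec(o["tool_rot"]).as_matrix()[:2,:2];e=np.array([.5337,.2933]);d=np.array([.1526,-.0762]);d/=np.linalg.norm(d);pv=e+.17*d
print(pv,o["tool_pos"])
for a in np.arange(.05,.46,.05):
    c,s=np.cos(a),np.sin(a);P=pv+np.array([[c,-s],[s,c]])@(e-pv);print(round(a,2),P.round(4),R.T@(P-e)*1000)
```

```text
[0.7 0.2] [0.5 0.3 0.1]
0.05 [0.5 0.3] [0.9 8.4]
0.1 [0.5 0.3] [ 2.3 16.8]
0.15 [0.5 0.3] [ 4.  25.2]
0.2 [0.5 0.3] [ 6.2 33.4]
0.25 [0.5 0.3] [ 8.8 41.5]
0.3 [0.5 0.2] [11.7 49.4]
0.35 [0.5 0.2] [15.1 57.2]
0.4 [0.5 0.2] [18.9 64.9]
0.45 [0.5 0.2] [23.  72.3]
```

```bash
python3 -m creep '[[255,0.4,4,-1,0],[255,0.9,8.4,-1,0],[255,1.5,12.6,-1,0],[255,2.3,16.8,-1,0],[255,3.1,21,-1,0],[255,4,25.2,-1,0],[255,5,29.3,-1,0],[255,6.2,33.4,-1,0],[255,6.2,33.4,-1,0],[255,6.2,33.4,-1,0]]' 120
```

```text
t: 12.18
tool_pos: [0.5237, 0.2644, 0.117]
tool_rot: [-3.016, 0.845, -0.008]
contact_force: [3.3, 8.7, 2.3]
opening: 0.0238
```

```bash
python3 -m creep '[[255,1.3,4,0.5,0],[255,2.6,8.1,1,0],[255,4,12,1,0],[255,5.5,16,1,0],[255,7.2,20,1,0],[255,8.9,23.8,1,0],[255,10.8,27.7,1,0],[255,12.7,31.5,1,0],[255,14.7,35.2,1,0],[255,16.2,37.8,1,0],[255,16.2,37.8,1,0],[255,16.2,37.8,1,0]]'
python3 - <<'E'
from h import *
np.set_printoptions(precision=4,suppress=True)
o=ctrl.get_obs();e=np.array([.5337,.2933]);d=np.array([.1526,-.0762]);d/=np.linalg.norm(d);pv=e+.17*d
r=o["tool_pos"][:2]-pv;print(np.linalg.norm(r),np.arctan2(*(r[::-1]))-np.arctan2(*(e-pv)[::-1]),o["contact_force"],np.cross(r/np.linalg.norm(r),o["contact_force"][:2]))
s=ctrl.get_image("scene");t=ctrl.get_image("top")
save("","c7.png",np.hstack([cv2.resize(s[100:190,270:360],(400,400),interpolation=cv2.INTER_CUBIC),cv2.resize(t[105:225,80:200],(400,400),interpolation=cv2.INTER_CUBIC)]))
for n in("scene","top"):print([(x["conf"],x["rect"]) for x in ctrl.boxes_of(n,"pawl")])
E
```

```text
t: 13.18
tool_pos: [0.5179, 0.2249, 0.1169]
tool_rot: [-3.013, 0.845, -0.006]
contact_force: [0.9, 12.4, 6.9]
opening: 0.0239
0.1680995120139311 0.41812734809427354 [ 0.9387 12.4394  6.8563] -12.469010288460083
[(0.55, [342.9, 172.0, 11.2, 11.9]), (0.21, [250.8, 250.7, 28.3, 47.0])]
[(0.46, [132.6, 106.9, 24.4, 11.8])]<stdin>:4: DeprecationWarning: Arrays of 2-dimensional vectors are deprecated. Use arrays of 3-dimensional vectors instead. (deprecated in NumPy 2.0)
```

View pics/c7.png

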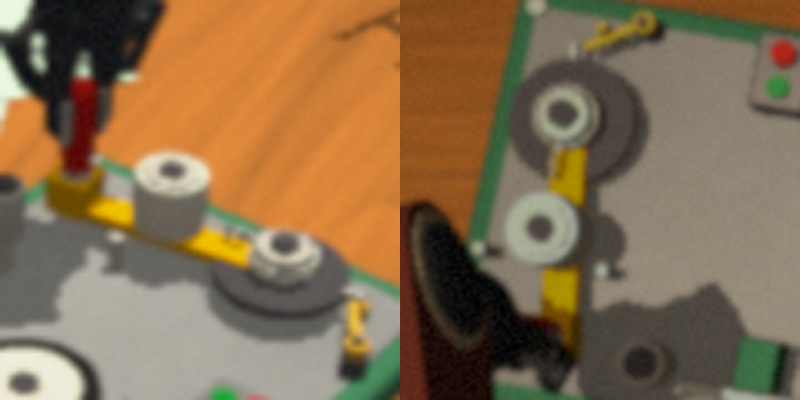

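```bash
python3 -m creep '[[255,0,0,0,0],[255,0,0,0,0],[255,0,0,0,0],[255,0,0,0,0],[255,0,0,0,0],[255,0,0,0,0]]' 120
python3 - <<'E'
from h import *
a=cv2.imread("pics/s0.png")[:,:,::-1];b=ctrl.get_image("scene");t0=cv2.imread("pics/t0.png")[:,:,::-1];t=ctrl.get_image("top")
f=lambda i,x,y,w:cv2.resize(i[y:y+w,x:x+w],(300,300),interpolation=cv2.INTER_CUBIC)
save("","c8.png",np.vstack([np.hstack([f(a,330,155,40),f(b,330,155,40)]),np.hstack([f(t0,100,95,80),f(t,100,95,80)])]))
E
```

```text
t: 13.88
tool_pos: [0.5179, 0.2251, 0.117]
tool_rot: [-3.013, 0.844, -0.006]
contact_force: [1.3, 11.7, 7.0]
opening: 0.0239
```

View pics/c8.png

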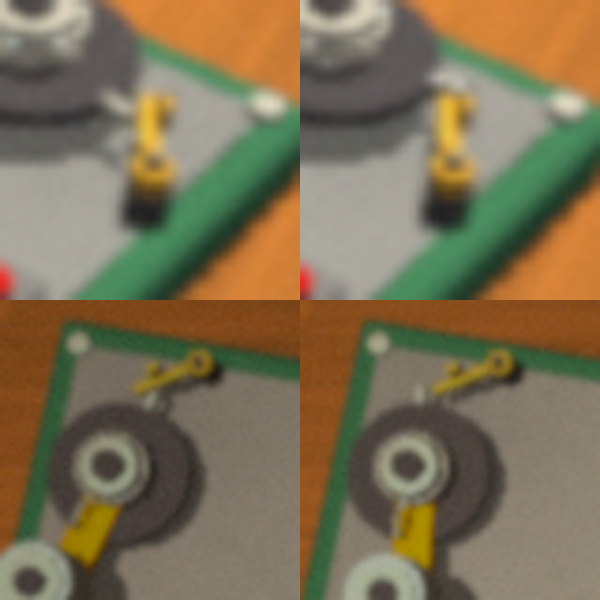

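The tooth has passed under the pawl: it was to the right of the pawl's tip before and is to the left now. The pawl is down in its original pose and the arm is steady, so I'm handing in.

```bash
python3 -c "
from station import ctrl
print(ctrl.finish_job())"
```

```text
the job is handed in; nothing more can be done
None
```

I handed the job in at about 14 s. The red tension bar is fully down in the idler arm's eye, still gripped with 120 N set, and holding the arm past its catch.

**Last checks**
- **Collar on the eye:** it met the eye at the predicted height, TCP z 0.117 m, and still pressed down with about 7 N.
- **Arm angle:** about 0.42 rad from the tool position and about 0.40 from the top picture. Both are past the click at 0.33 and short of the dead stop at 0.50.
- **Spring load:** about 12 N at the wrist, which fits the spring force given for 0.40 rad.
- **Pawl:** in both pictures the tooth has passed under the pawl, which is back down in its starting position.

**What disagreed or went wrong**
- **Grip reading:** the fingers read 24 mm on the 26 mm grip throughout, but it stayed steady and nothing slipped.
- **Toppled look-alikes:** the purple and green look-alikes fell over within the first second or so, before the arm had moved. Two purple ones came to rest against the tool block. I turned the jaws to avoid them, but the picture after the lift shows those two lying a little differently, so taking the bar out may have shifted them.
- **Wrong sideways move:** I made one at a safe height early on and corrected it; it touched nothing.
- **Not re-checked:** I did not look again at the other tools, the copper tube or the hammer after the lift.

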